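# Release the stop knob and hold the recessed reset down with a screwdriver

## Robot

A 7-joint arm with a two-finger parallel gripper is mounted at the origin on a cart in front of the work surface, level with it; the furniture and walls round the work are solid. World frame = base frame: x ahead of the robot, y to its left, z up, the work surface at z = 0. Lengths are in mm, angles in rad, forces in N, time in s.
With the tool pointing down it reaches from about 400 to 850 mm from the base axis. Payload 10.4 kg.
Tool frame: the origin (TCP) lies at the very end of the fingers, on their centre line; the grasp point (between the pads) lies 19 mm behind it; z points along the fingers, y is the direction in which the jaws open and shut (so a half turn about z gives the same grasp; the last joint's range is limited). The gripper opens to 85 mm and grips with 20 to 120 N. Pads are 22 mm wide; open, the fingers measure 114 mm over their backs; the gripper's body (76 mm by 85 mm) begins 54 mm behind the grasp point. The pads swing forward as they close: fully open they stand 13 mm farther back than shut.
Start: joints at [-1.239, 0.332, -0.065, 1.46, 0.022, 1.35, -0.088], TCP at [217.115, 586.099, 231.338] pointing down, gripper open.
Joint ranges: [-2.6, 2.6], [-0.5, 2.12], [-1.47, 1.34], [0.16, 2.42], [-1.27, 4.41], [0.06, 2.06], [-2.6, 2.6]. Speed limits (rad/s): [2.22, 2.22, 2.79, 2.79, 3.14, 3.14, 3.14].

## Interface

Orientations are given as [roll, pitch, yaw] about the fixed x, y, z axes, in that order (R = Rz(yaw) Ry(pitch) Rx(roll)).
In Python, from rig import observe, read_camera, get_calibration, close_job gives the robot as it stands.
- The arm moves only by the shell command python3 -m crank 'ROWS' [FORCE]. ROWS is a JSON object of lists of equal length, an entry for each row: "grip": the opening, from 0 (shut) to 1 (fully open); "dp": the shift along the tool's x, y, z as a fraction of full scale, a list of three; "twist": the turn about the tool's z as a fraction of full scale. In form: {"grip": [grip, ...], "dp": [[tx, ty, tz], ...], "twist": [twist, ...]}. A call has 1 to 12 rows; each row is the pose to reach, as a shift and turn from the pose measured when the call began, along the tool's axes at that moment, turning the shorter way round; what a row does not reach only later rows make up. Full scale, the value 1, is 1 m for a shift and 360 degrees for a turn. A row lasts 1/10 s, in which the tool goes at most 50 mm and 8.59 degrees, less where a joint would pass 70% of its speed; a pose out of reach is approached as far as the arm can. A call with a number of a shift or a turn outside -1 to 1 is refused whole. A call with a gripper value outside its range is refused whole. The fingers move at their own pace and stop on an object; FORCE is the grip in N (left out, the last holds). Time passes only in rows, so rows that repeat a pose let the fingers close. It gives the time, the measured TCP pose, the force and the opening at its end, in the units of the state.
- observe(): the state, without advancing time (a new reading comes with each control period).
- read_camera(name): name is "side" or "top"; returns the picture (480x640x3 uint8, red, green, blue); there is no depth.
- get_calibration(name): a dict with "K" (3x3 intrinsics, pixels), "k1" (the pictures are not rectified: a ray, as slopes to the right and down, at radius r is drawn at 1 + k1 r^2 times it, then the intrinsics apply), "extrinsics" (4x4, takes a point from camera to world coordinates). Camera axes: x right, y up, looking along -z (the intrinsics and any distortion apply to the point x, -y, -z); pixel columns grow to the right and rows downward; lengths in mm; the calibration is good to about 2 mm. A picture is of the moment at which its call begins. get_calibration takes no time and is no camera call.
- close_job(): hands the job in, once; it reports no verdict.
The state is a dict: "t": time; "q": joint angles; "joint_vel": joint speeds; "joint_torque": joint torques, N m; "ee_pos": TCP position; "eef_rot": TCP orientation; "wrist_force": force on the tool from outside, world axes, zero at the start; "ft_torque": the same for the moment, N m; "grip_width": finger opening in mm.
Only numpy, scipy, OpenCV 4.12 (cv2) and the standard library are available. Lean on these libraries where they do the work, as an engineer would, in place of code of your own. Each camera call takes 0.05 s, during which the arm holds its last target. There are 200 camera calls.

## Task

Restart the bench extractor at its control box: first pull the mushroom stop knob on top of the box up to its stop and leave it out. Then pick up the screwdriver, reach its blade through the round opening in the front of the box, and press the recessed reset button all the way down; finish while still holding the screwdriver with the button pressed. Leave the chisel, the marker and the nut where they lie.

Things in the scene. Friction and masses are not known exactly. Their poses are not given: they have to be found in the camera images.
- control_box: grey steel control box bolted to the bench, 110 deep (x) x 140 wide (y) x 115 mm high, fixed. Origin at the centre of its underside; its x axis points from the front face straight through to the back, z up. The front face (at x = -55 mm, facing roughly toward the robot) has a round opening on the left half and a small domed lamp standing 11 mm out on the right half. A bolt-down foot 4 mm high stands out 21 mm on either side.
- aperture (a point): centre of the round opening in the front face, level with the outer surface; 16 mm across, 65 mm above the bench, 32 mm left of the box's middle. Axes as the box: the opening runs level along +x. The front plate is 8 mm thick, the space behind it is wider; the button's face (19 mm across) stands 22 mm behind this point when not pressed
- reset_button (a joint): travel of the reset button along the box's +x, m: 0 out, 0.006 fully pressed; springs back; it takes about 2 N to start and 5 N to reach its end
- stop_knob_head (a point): centre of the grip part of the black mushroom stop knob on top of the box: upright round head 34 mm across and about 21 mm high, this point 10 mm above its underside and 11 mm below its top. It stands 12 mm to the front and 25 mm to the right of the box's middle; with the knob in, 137 mm above the bench (22 mm above the box's top). A steel collar 6 mm high lies on the box's top under it, leaving 6 mm free under the head when it is in
- stop_knob (a joint): travel of the stop knob straight up, m: 0 pushed in, 0.015 out at its stop; a light spring pulls it in and stiff friction holds it where it is left: it takes about 9 N to pull up and about 4 N to push back down
- screwdriver_handle (a point): centre of the handle of a flat screwdriver lying on the bench, 181 mm long, 90 g; the handle is 28 mm wide, 26 mm high, 86 mm long, with this point 13 mm above the bench. Its own -y axis points along the screwdriver toward the blade's tip, z up as it lies. It rests on the handle alone, tilted about 2 degrees so that the blade's tip is some 4 mm higher than this point, and it balances in its handle
- screwdriver_tip (a point): end of the blade, 130 mm from screwdriver_handle along its -y; the shaft is a 6 mm round rod, 84 mm of it free in front of the handle, on the handle's axis
- chisel: cold chisel 18 x 150 x 16 mm lying on the bench, a bystander too thick for the opening; origin on its underside at mid length, long axis y
- marker: thick paint marker 18 x 132 mm lying on the bench, a bystander too thick for the opening; origin on its underside at mid length, long axis y
- nut: hex nut 34 x 30 x 14 mm lying on the bench, a bystander; origin at the centre of its underside. (Fixed clutter near the work: a cardboard carton 90 mm high over x 0.24 to 0.39, y -0.03 to 0.12 m, and left of it a long flat carton 30 mm high over x 0.26 to 0.38, y 0.13 to 0.42 m)

How it is judged (in metres and radians):
On the way, in this order (a step that is already met when the one before it is completed fails the run):
1. the stop knob is pulled up to its stop (value of joint stop_knob above 0.0125 m), for 0.2 s.
2. the screwdriver is held clear of the bench by the fingers (height (world z) of screwdriver_handle above 0.03 m and height (world z) of screwdriver_tip above 0.02 m and contact force between screwdriver and the fingers above 1 N), for 0.2 s.
3. its blade holds the reset button down through the opening (value of joint reset_button above 0.0045 m and contact force between screwdriver and reset_button above 2 N and x of screwdriver_tip in the frame of aperture above 0.02 m), for 0.5 s.
At the end, for the whole second after the job is handed in: The stop knob is still out (at least 11.5 of its 15 mm) and the reset button is held down (at least 4.5 of its 6 mm) by the screwdriver's blade through the opening, with at least 2 N, the screwdriver held still in the fingers with its handle more than 30 mm above the bench (all of step 3 and value of joint stop_knob above 0.0115 m and contact force between screwdriver and the fingers above 1 N and height (world z) of screwdriver_handle above 0.03 m and linear speed of screwdriver below 0.02 m/s); the arm keeps its last pose, push and grip.
It fails at once if the chisel is shifted by more than 30 mm (distance of chisel from where it was at the start of the episode above 0.03 m).
It fails at once if the marker is shifted by more than 30 mm (distance of marker from where it was at the start of the episode above 0.03 m).
It fails at once if the nut is shifted by more than 30 mm (distance of nut from where it was at the start of the episode above 0.03 m).
It also fails if it takes over 45 s, if anything falls off the work surface, if the arm or the gripper's body presses on something with over 40 N, if the wrist force passes 120 N, or if a joint passes its speed limit or range.

## Working session

There is one attempt and no reset: what is moved stays moved. The work goes in short steps, Python scripts to look and compute and a shell command to move; the robot and the scene stay as the last step left them, time stands still between calls to the robot, and variables do not carry over. Pictures are saved under pics/ and viewed, about 8 in all and at most 12, crops included, and the job is handed in when it is done.

```bash
ls; mkdir -p pics; python3 - <<'E'
from rig import *
import cv2
print(observe())
for n in("side","top"):
    c=get_calibration(n);print(n,c)
    cv2.imwrite(f"pics/{n}0.png",read_camera(n)[:,:,::-1])
E
```

```text
pics
{'t': 0.0, 'q': array([-1.23860154,  0.3328698 , -0.0646923 ,  1.46094648,  0.02162634,
        1.34989723, -0.08852843]), 'joint_vel': array([ 0.00046271, -0.00033934, -0.00030544,  0.00073017, -0.00096781,
       -0.00136932, -0.00075655]), 'joint_torque': array([-4.53235943e-04, -6.25465465e+01,  4.84872074e-02, -3.91591930e+01,
        1.61531934e-02,  1.00628956e-02,  9.50155027e-05]), 'ee_pos': array([217.0107315 , 585.71412171, 230.51475239]), 'eef_rot': array([-3.14017119e+00,  9.45636393e-05,  2.78678911e+00]), 'wrist_force': array([ 0.26683196, -0.03274234, -0.11957554]), 'ft_torque': array([-0.03131392, -0.01712349, -0.02115635]), 'grip_width': 85.24265613696662}
side {'K': array([[442.63563378,   0.        , 318.0161805 ],
       [  0.        , 442.63563378, 244.98139365],
       [  0.        ,   0.        ,   1.        ]]), 'k1': -0.04289288300243835, 'extrinsics': array([[ 7.85133684e-01,  4.31748383e-01, -4.44025261e-01,
         1.93365444e+02],
       [-6.19005202e-01,  5.23968505e-01, -5.85055182e-01,
        -3.27663785e+02],
       [-1.99413762e-02,  7.34200477e-01,  6.78639817e-01,
         6.96282908e+02],
       [ 0.00000000e+00,  0.00000000e+00,  0.00000000e+00,
         1.00000000e+00]])}
top {'K': array([[587.34651408,   0.        , 331.07024565],
       [  0.        , 587.34651408, 237.82446482],
       [  0.        ,   0.        ,   1.        ]]), 'k1': -0.1172337780099188, 'extrinsics': array([[ 2.75661825e-02,  9.97937846e-01, -5.79668961e-02,
         5.23474196e+02],
       [-9.99532598e-01,  2.82841250e-02,  1.16014621e-02,
         2.03511812e+02],
       [ 1.32170810e-02,  5.76199942e-02,  9.98251093e-01,
         1.18896566e+03],
       [ 0.00000000e+00,  0.00000000e+00,  0.00000000e+00,
         1.00000000e+00]])}
```

View pics/side0.png

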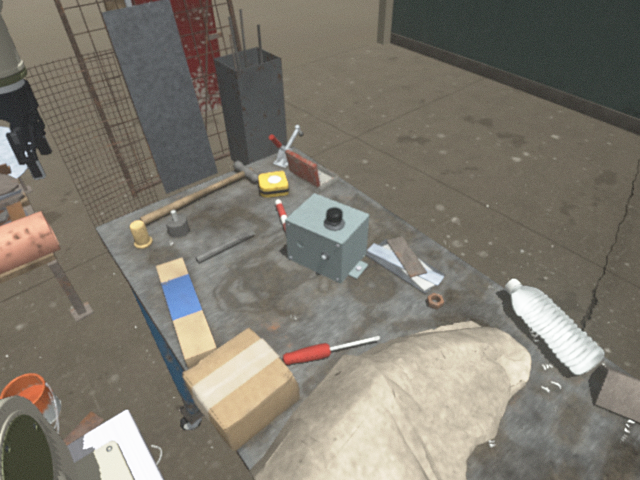

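View pics/top0.png

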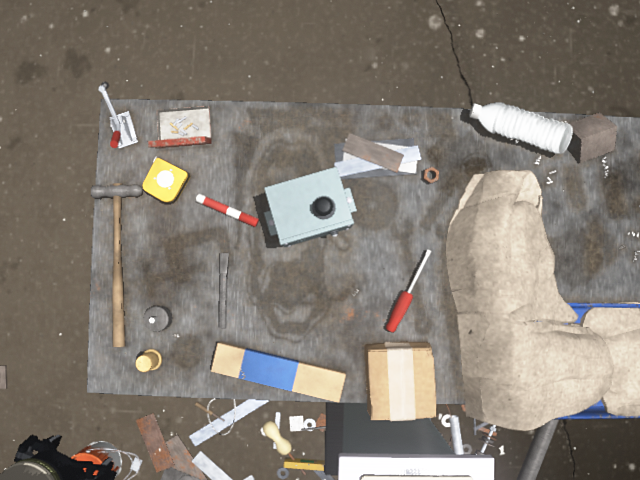

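The top view shows the box at about (312,205), the knob at (322,207), and the red screwdriver with its handle at (399,311) and tip at (429,251). The chisel is at (223,290), the marker at (228,209) and the nut at (431,175). I'll enlarge both next.

```bash
cat > h.py <<'E'
import numpy as np, cv2
from rig import *
from scipy.spatial.transform import Rotation as R
def proj(n,P):
    c=get_calibration(n);E=c["extrinsics"];p=(np.atleast_2d(P)-E[:3,3])@E[:3,:3]
    s=np.c_[p[:,0],-p[:,1]]/-p[:,2:];s=s*(1+c["k1"]*(s**2).sum(1,keepdims=True))
    K=c["K"];return s*[K[0,0],K[1,1]]+K[:2,2]
def unproj(n,uv,z):
    c=get_calibration(n);K=c["K"];E=c["extrinsics"];d=(np.atleast_2d(uv)-K[:2,2])/[K[0,0],K[1,1]]
    s=d.copy()
    for _ in range(20): s=d/(1+c["k1"]*(s**2).sum(1,keepdims=True))
    r=np.c_[s[:,0],-s[:,1],-np.ones(len(s))]@E[:3,:3].T
    return E[:3,3]+r*((np.asarray(z).reshape(-1,1)-E[2,3])/r[:,2:])
def crop(n,x,y,w,h,k,f):
    im=read_camera(n)[y:y+h,x:x+w,::-1]
    cv2.imwrite("pics/"+f,cv2.resize(im,None,fx=k,fy=k,interpolation=cv2.INTER_CUBIC))
E
python3 - <<'E'
from h import *
a=cv2.imread("pics/top0.png")[160:340,250:450];cv2.imwrite("pics/topc.png",cv2.resize(a,None,fx=3.33,fy=3.33,interpolation=cv2.INTER_CUBIC)[:600])
a=cv2.imread("pics/side0.png")[190:370,260:440] if 0 else cv2.imread("pics/side0.png")[190:370,270:470];cv2.imwrite("pics/sidec.png",cv2.resize(a,None,fx=3.33,fy=3.33,interpolation=cv2.INTER_CUBIC)[:600])
print(unproj("top",[[322.5,207.5],[399,311],[429.5,251]],[148,13,17]))
print(unproj("side",[[334.5,211.5],[380,339]],[148,17]))
E
```

```text
[[637.56587142 208.16404758 148.        ]
 [448.98739167  49.90460512  13.        ]
 [570.64345618  -8.37275334  17.        ]]
[[638.03548055 201.11797327 148.        ]
 [568.19629666 -14.281138    17.        ]]
```

View pics/topc.png

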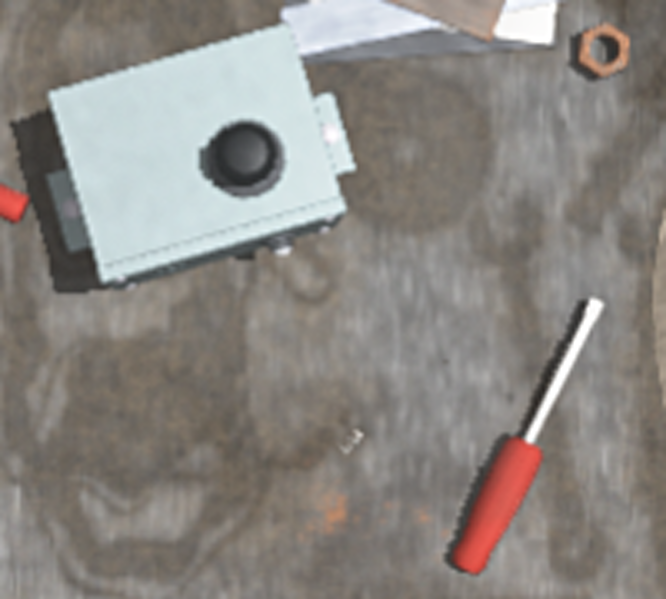

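View pics/sidec.png

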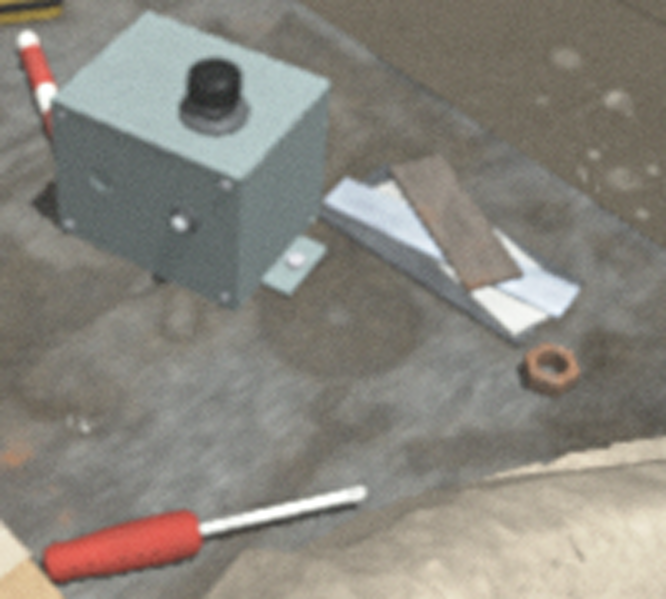

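The top crop shows the box's top corners at (50,92), (290,25), (343,213) and (103,283), and the knob at (246,155). The screwdriver runs from its butt at (468,562) through the collar at (527,440) to the tip at (595,303). In the side crop the top corners are at (55,100), (148,12), (329,82) and (240,178), the front bottom right is at (238,303), the lamp is at (181,222) and the opening is near (100,180). Next I'll fit the poses.

```bash
cat > fit.py <<'E'
from h import *
from scipy.optimize import least_squares
k=3.33
T=np.array([[50,92],[290,25],[343,213],[103,283],[246,155]])/k+[250,160]
S=np.array([[55,100],[148,12],[329,82],[240,178],[238,303],[181,222],[215,72]])/k+[270,190]
bT=np.array([[55,70,115],[55,-70,115],[-55,-70,115],[-55,70,115],[-12,-25,148]])
bS=np.array([[-55,70,115],[55,70,115],[55,-70,115],[-55,-70,115],[-55,-70,0],[-66,-32,65],[-12,-25,148]])
def tf(p,b): return R.from_euler("z",p[2]).apply(b)+[p[0],p[1],0]
f1=lambda p:(proj("top",tf(p,bT))-T).ravel()
f2=lambda p:(proj("side",tf(p,bS))-S).ravel()
for f in(f1,f2,lambda p:np.r_[f1(p),f2(p)]):
    s=least_squares(f,[650,220,.3]);p=s.x;print(p,s.fun.round(1))
print("knob",tf(p,[-12,-25,137]),"ap",tf(p,[-55,32,65]))
D=np.array([[468,562],[527,440],[595,303]])/k+[250,160]
print(unproj("top",D,[13,15,17]))
DS=np.array([[58,562],[197,527],[362,493]])/k+[270,190]
print(unproj("side",DS,[13,15,17]))
E
python3 fit.py
```

```text
[6.43424089e+02 2.33169132e+02 3.05439520e-01] [-0.7  0.1  0.3 -0.4  0.9  0.3 -0.5  0.1  0.  -0.1]
[6.43828969e+02 2.30227147e+02 3.20468607e-01] [-1.7 -1.  -0.1 -1.2  1.1 -1.4  0.7 -0.1  0.4  2.4 -0.8  1.2  0.3 -1. ]
[6.43946388e+02 2.31894260e+02 3.14031784e-01] [-0.1  0.2  0.7 -0.8  1.7 -0.4  0.5  0.1  0.8 -0.5 -2.1 -1.6 -0.3 -1.6
  0.7 -1.6 -0.  -0.5 -0.4  2.  -1.5  0.7 -0.3 -1.4]
knob [640.25563094 204.41011354 137.        ] ap [581.75144938 245.34006273  65.        ]
[[413.13586157  66.00717896  13.        ]
 [487.20331106  32.45006892  15.        ]
 [570.61638531  -6.70953755  17.        ]]
[[412.76536758  60.95654382  13.        ]
 [483.90934378  30.16284525  15.        ]
 [567.82701723 -11.26045807  17.        ]]
```

```bash
cat >> h.py <<'E'
def go(target,yaw=None):
    """print dp/twist to take the TCP to world target (mm) and tool yaw (rad)"""
    o=observe();r=R.from_euler("xyz",o["eef_rot"])
    tw=0 if yaw is None else -(yaw-o["eef_rot"][2])/(2*np.pi)
    print("dp",(r.inv().apply(np.array(target)-o["ee_pos"])/1000).round(4),"twist",round(tw,4),"at",o["ee_pos"].round(1),o["eef_rot"].round(3),"F",o["wrist_force"].round(1),"w",round(o["grip_width"],1),"t",o["t"])
E
python3 -c "
from h import *
go([640,205,185])"
```

```text
dp [-0.5289 -0.2101  0.0459] twist 0 at [217.  585.8 230.6] [-3.14   0.     2.787] F [ 0.6  0.  -0.4] w 85.4 t 0.1
```

```bash
python3 -m crank '{"grip":[1,1,1,1,1,1,1,1,1,1,1,1],"dp":[[-0.529,-0.21,0],[-0.529,-0.21,0],[-0.529,-0.21,0],[-0.529,-0.21,0],[-0.529,-0.21,0],[-0.529,-0.21,0],[-0.529,-0.21,0],[-0.529,-0.21,0],[-0.529,-0.21,0],[-0.529,-0.21,0],[-0.529,-0.21,0],[-0.529,-0.21,0]],"twist":[0,0,0,0,0,0,0,0,0,0,0,0]}' 80; python3 -c "
from h import *
go([640,205,175])"
```

```text
t: 1.3
ee_pos: [642.9, 199.3, 230.1]
eef_rot: [-3.138, 0.001, 2.781]
wrist_force: [-0.7, -1.6, 0.2]
grip_width: 85.4
dp [0.0048 0.0045 0.0551] twist 0 at [642.9 199.3 230.1] [-3.138e+00  1.000e-03  2.781e+00] F [-0.7 -1.6  0.2] w 85.4 t 1.3
```

```bash
python3 -m crank '{"grip":[0.8,0.8,0.8,0.8],"dp":[[0.0048,0.0045,0.035],[0.0048,0.0045,0.055],[0.0048,0.0045,0.055],[0.0048,0.0045,0.055]],"twist":[0,0,0,0]}'; python3 -c "
from h import *
go([640,205,124])
print(proj('side',[observe()['ee_pos'],[640,205,148]]))
a=read_camera('side')[130:290,250:450,::-1]; b=read_camera('top')[130:290,230:430,::-1]
cv2.imwrite('pics/k1.png',np.hstack([cv2.resize(x,(400,320),interpolation=2) for x in (a,b)]))"
```

```text
t: 1.7
ee_pos: [639.8, 205.5, 175.5]
eef_rot: [-3.137, 0.001, 2.781]
wrist_force: [0.1, 0.3, 0.3]
grip_width: 68.1
dp [-0.0003 -0.0002  0.0515] twist 0 at [639.8 205.5 175.5] [-3.137e+00  1.000e-03  2.781e+00] F [0.1 0.3 0.3] w 68.1 t 1.7
[[333.8386188  199.02398497]
 [334.00925576 210.17393858]]
```

View pics/k1.png

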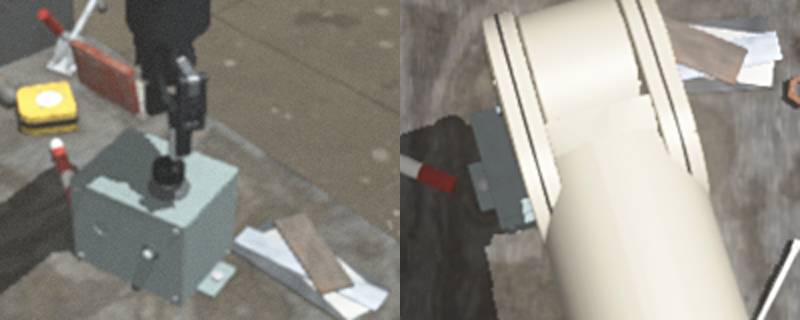

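The gripper is straddling the knob line as projected: the knob is at (168,172) in the side crop, which matches the TCP projection. I'll descend and close.

```bash
python3 -m crank '{"grip":[0.8,0.8,0.8,0,0,0,0,0,0,0],"dp":[[0,0,0.03],[0,0,0.051],[0,0,0.051],[0,0,0.051],[0,0,0.051],[0,0,0.051],[0,0,0.051],[0,0,0.051],[0,0,0.051],[0,0,0.051]],"twist":[0,0,0,0,0,0,0,0,0,0]}' 80; python3 -c "
from h import *
go([640,205,145])"
```

```text
t: 2.8
ee_pos: [641.3, 204.4, 127.6]
eef_rot: [-3.139, 0.004, 2.78]
wrist_force: [-3.0, -4.3, 4.8]
grip_width: 30.7
dp [ 0.0013  0.     -0.0174] twist 0 at [641.3 204.4 127.6] [-3.139  0.004  2.78 ] F [-3.  -4.3  4.8] w 30.7 t 2.8
```

```bash
python3 -m crank '{"grip":[0,0,0,0,0],"dp":[[0,0,-0.006],[0,0,-0.011],[0,0,-0.015],[0,0,-0.017],[0,0,-0.017]],"twist":[0,0,0,0,0]}' 80; python3 -c "
from h import *
go([640,205,145])
crop('side',285,180,100,75,6,'k2.png')
print(proj('side',[[640,205,148],[640,205,163]])*6-np.array([285,180])*6)"
```

```text
t: 3.3
ee_pos: [641.1, 204.4, 142.8]
eef_rot: [-3.138, 0.004, 2.78]
wrist_force: [7.3, 1.3, -20.8]
grip_width: 30.3
dp [ 0.0012  0.0002 -0.0022] twist 0 at [641.1 204.4 142.8] [-3.138  0.004  2.78 ] F [  7.3   1.3 -20.8] w 30.3 t 3.3
[[294.05553457 181.04363146]
 [294.25546873 145.09321515]]
```

View pics/k2.png

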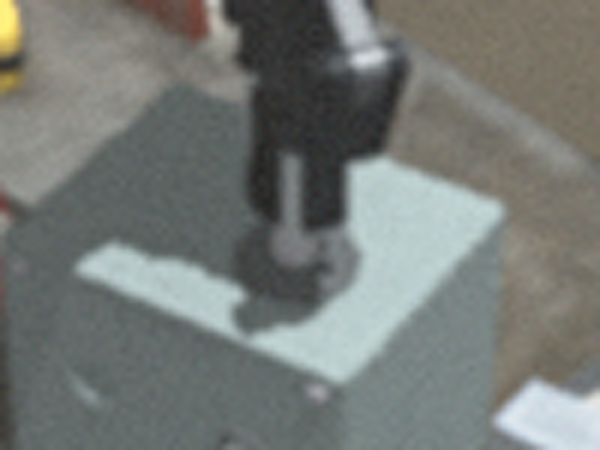

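The knob is up and its stem is visible at about (293,230), with a 20 N downward pull, so it looks to be at the stop. I'll pull a little more to confirm.

```bash
python3 -m crank '{"grip":[0,0,0,0],"dp":[[0,0,-0.004],[0,0,-0.004],[0,0,-0.004],[0,0,-0.004]],"twist":[0,0,0,0]}' 80; python3 -m crank '{"grip":[0.8,0.8,0.8,0.8,0.8,0.8,0.8],"dp":[[0,0,0],[0,0,0],[0,0,0],[0,0,0],[0,0,-0.03],[0,0,-0.06],[0,0,-0.09]],"twist":[0,0,0,0,0,0,0]}'; python3 -c "
from h import *
go([452,46,120],observe()['eef_rot'][2]-np.radians(4.4))
crop('side',285,180,100,75,6,'k3.png')"
```

```text
t: 3.75
ee_pos: [641.0, 204.3, 143.4]
eef_rot: [-3.137, 0.003, 2.78]
wrist_force: [12.7, 2.5, -30.1]
grip_width: 30.3
t: 4.45
ee_pos: [640.8, 204.9, 235.3]
eef_rot: [-3.137, 0.004, 2.78]
wrist_force: [0.1, -0.3, 0.1]
grip_width: 68.1
dp [ 0.1209 -0.2149  0.1158] twist 0.0122 at [640.8 204.9 235.3] [-3.137  0.004  2.78 ] F [ 0.1 -0.3  0.1] w 68.1 t 4.45
```

View pics/k3.png

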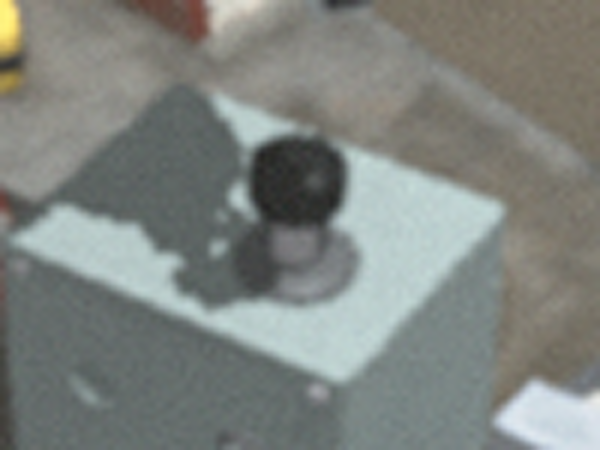

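The knob stays out: its head is at (298,180), with the stem showing below. On to the screwdriver.

```bash
python3 -m crank '{"grip":[0.8,0.8,0.8,0.8,0.8,0.8,0.8,0.8,0.8],"dp":[[0.121,-0.215,0],[0.121,-0.215,0],[0.121,-0.215,0],[0.121,-0.215,0],[0.121,-0.215,0.02],[0.121,-0.215,0.07],[0.121,-0.215,0.11],[0.121,-0.215,0.135],[0.121,-0.215,0.135]],"twist":[0,0,0,0,0.012,0.012,0.012,0.012,0.012]}'; python3 -c "
from h import *
go([452,46,4])
a=read_camera('side')[300:390,230:430,::-1]; b=read_camera('top')[225:345,350:450,::-1]
cv2.imwrite('pics/s1.png',np.hstack([cv2.resize(a,None,fx=2.4,fy=2.4,interpolation=2)[:216],cv2.resize(b,None,fx=3,fy=3)[144:]]))
cv2.imwrite('pics/s1.png',cv2.resize(a,None,fx=4,fy=4,interpolation=2))
o=observe()['ee_pos'];print((proj('side',[o,[452,46,13],[569,-9,17]])-[230,300])*4)"
```

```text
t: 5.4
ee_pos: [452.7, 46.3, 102.9]
eef_rot: [-3.14, 0.006, 2.705]
wrist_force: [0.7, 0.8, 0.9]
grip_width: 67.9
dp [ 0.0011 -0.0004  0.0989] twist 0 at [452.7  46.3 102.9] [-3.14   0.006  2.705] F [0.7 0.8 0.9] w 67.9 t 5.4
[[317.16082367  77.90738001]
 [319.69458779 210.18310814]
 [593.26165162 147.70342368]]
```

View pics/s1.png

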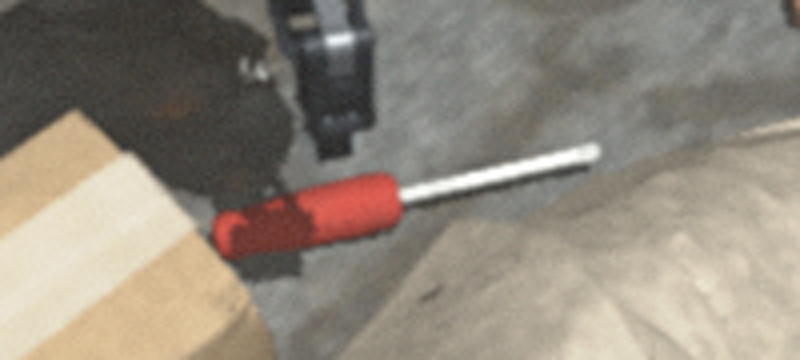

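The screwdriver lies below the gripper, with its handle from (222,237) to (402,195) and its tip at (598,153). The alignment is good along and across it, so I'll descend and grip.

```bash
python3 -m crank '{"grip":[0.7,0.7,0.7,0.7,0,0,0,0,0,0,0,0],"dp":[[0.001,0,0.045],[0.001,0,0.085],[0.001,0,0.098],[0.001,0,0.098],[0.001,0,0.098],[0.001,0,0.098],[0.001,0,0.098],[0.001,0,0.098],[0.001,0,0.098],[0.001,0,0.098],[0.001,0,0.098],[0.001,0,0.098]],"twist":[0,0,0,0,0,0,0,0,0,0,0,0]}' 80; python3 -c "
from h import *
go([452,46,110])"
```

```text
t: 6.7
ee_pos: [456.7, 47.4, 10.3]
eef_rot: [3.137, 0.012, 2.705]
wrist_force: [-3.0, -1.9, 13.7]
grip_width: 22.1
dp [ 0.0025 -0.0028 -0.0997] twist 0 at [456.7  47.4  10.3] [3.137 0.012 2.705] F [-3.  -1.9 13.7] w 22.1 t 6.7
```

The opening of 22 mm is less than the 28 mm handle, so the pads caught the upper curve. I'll reopen, go lower and regrip.

```bash
python3 -m crank '{"grip":[0.5,0.5,0.5,0.5,0.5],"dp":[[0.003,-0.001,0],[0.003,-0.001,0.004],[0.003,-0.001,0.008],[0.003,-0.001,0.01],[0.003,-0.001,0.01]],"twist":[0,0,0,0,0]}' 40; python3 -c "
from h import *
go([452,46,0])"
```

```text
t: 7.2
ee_pos: [453.3, 47.6, -0.2]
eef_rot: [3.138, 0.011, 2.705]
wrist_force: [0.6, 0.6, -1.2]
grip_width: 42.6
dp [ 0.0005 -0.002  -0.0002] twist 0 at [ 4.533e+02  4.760e+01 -2.000e-01] [3.138 0.011 2.705] F [ 0.6  0.6 -1.2] w 42.6 t 7.2
```

```bash
python3 -m crank '{"grip":[0.5,0,0,0,0,0,0,0],"dp":[[0,-0.001,0.002],[0,-0.001,0.002],[0,-0.001,0.002],[0,-0.001,0.002],[0,-0.001,0.002],[0,-0.001,0.002],[0,-0.001,0.002],[0,-0.001,0.002]],"twist":[0,0,0,0,0,0,0,0]}' 40; python3 -c "
from h import *
go([452,46,0])"
```

```text
t: 8.0
ee_pos: [455.6, 46.3, 0.0]
eef_rot: [3.135, 0.015, 2.704]
wrist_force: [-2.6, -4.2, 26.6]
grip_width: 24.7
dp [ 0.0031 -0.0018 -0.    ] twist 0 at [455.6  46.3   0. ] [3.135 0.015 2.704] F [-2.6 -4.2 26.6] w 24.7 t 8.0
```

At 24.7 mm the grip is now consistent: the 34 mm knob read 30.3, so the same offset applies. I'll tighten and lift.

```bash
python3 -m crank '{"grip":[0,0,0,0,0,0,0,0],"dp":[[0,0,0],[0,0,0],[0,0,-0.02],[0,0,-0.05],[0,0,-0.08],[0,0,-0.11],[0,0,-0.13],[0,0,-0.13]],"twist":[0,0,0,0,0,0,0,0]}' 100; python3 -c "
from h import *
go([452,46,110])
crop('side',250,220,200,150,4,'s2.png')
crop('top',350,200,130,120,5,'t2.png')
o=observe();print((proj('side',[o['ee_pos']])-[250,220])*4,proj('top',[o['ee_pos']]))"
```

```text
t: 8.8
ee_pos: [454.7, 46.8, 132.1]
eef_rot: [3.133, 0.018, 2.704]
wrist_force: [1.1, 0.3, -1.4]
grip_width: 22.4
dp [ 0.0025 -0.0021  0.022 ] twist 0 at [454.7  46.8 132.1] [3.133 0.018 2.704] F [ 1.1  0.3 -1.4] w 22.4 t 8.8
[[231.82400326 365.76765079]] [[409.21666406 313.03614254]]
```

View pics/s2.png

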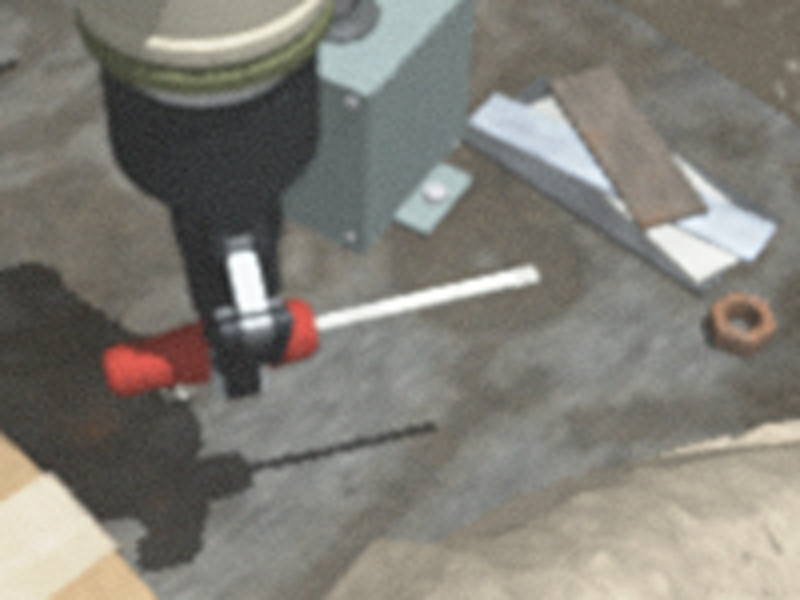

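View pics/t2.png

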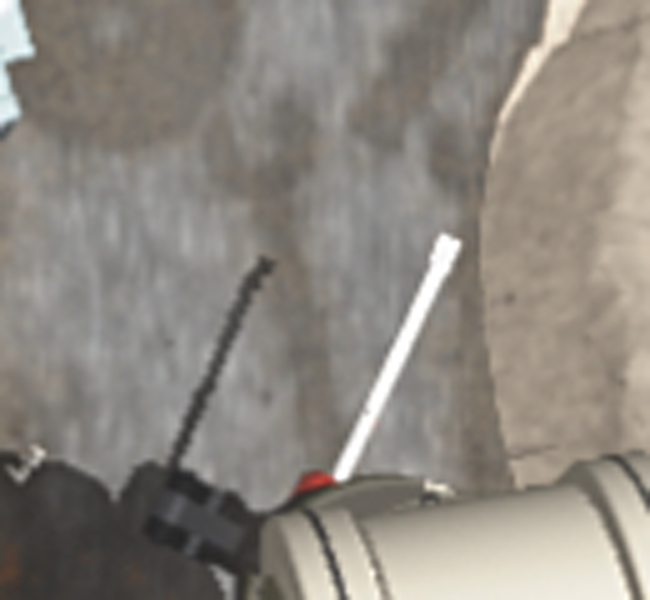

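The screwdriver is held clear of the bench. Its tip is at (537,272) in the side crop and (450,240) in the top crop, and the shaft base is at (317,323) in the side crop. Next I'll triangulate the tip in the tool frame.

```bash
cat > tri.py <<'E'
from h import *
from scipy.optimize import least_squares
def tri(s,t):
    q=least_squares(lambda P:np.r_[proj("side",P)[0]-s,proj("top",P)[0]-t],[560,0,120]);return q.x,q.fun.round(1)
E
python3 - <<'E'
from tri import *
o=observe();r=R.from_euler("xyz",o["eef_rot"]);e=o["ee_pos"]
tip,res=tri(np.array([537,272])/4+[250,220],np.array([450,240])/5+[350,200]);print("tip",tip,res)
tt=r.inv().apply(tip-e);print("tip in tool",tt)
h=r.apply([0,0,-19])+e;print("grasp pt",h,"vec",tip-h,np.linalg.norm(tip-h),"yaw",np.arctan2(*(tip-h)[1::-1]))
# shaft base: slope from top image points along shaft
s1=np.array([317,323])/4+[250,220];t1=np.array([340,475])/5+[350,200]
b,res=tri(s1,t1);print("base",b,res,np.linalg.norm(tip-b),"yaw",np.arctan2(*(tip-b)[1::-1]),"dz",tip[2]-b[2])
# box from balanced pads at knob: (641,204.4)
p=[643.9,231.9,.314];c=R.from_euler("z",p[2])
ap=c.apply([-55,32,65])+[p[0],p[1],0];u=c.apply([1,0,0]);print("ap",ap)
for yaw in(np.arctan2(*(tip-h)[1::-1]),):
    dy=p[2]-yaw;R2=R.from_euler("z",dy)*r;tcp=ap-60*u-R2.apply(tt);y2=R2.as_euler("xyz")[2];print("hover60",tcp,y2);go(tcp,o["eef_rot"][2]+dy)
E
```

```text
tip [572.23762722  -4.66309063 145.95970276] [-0.6  0.1  0.4 -0.5]
tip in tool [-129.80035922    4.22978914  -14.71917667]
grasp pt [452.8195242   46.50358822 148.33403672] vec [119.41810302 -51.16667886  -2.37433396] 129.9397930465541 yaw -0.4048032935489301
base [486.74575861  33.30704783 142.99376367] [-0.2  0.   0.1 -0.2] 93.591601167752 yaw -0.4179679241083719 dz 2.9659390961978715
ap [581.70548876 245.34777943  65.        ]
hover60 [401.30663296 186.87295816  48.37666102] -2.8603500935977744
dp [0.1076 0.1047 0.08  ] twist -0.1144 at [453.1  46.5 129.3] [3.136 0.014 2.704] F [-0.1  0.1 -1.8] w 22.0 t 8.9
```

```bash
python3 -m crank '{"grip":[0,0,0,0,0,0,0,0],"dp":[[0.04,0.04,0],[0.08,0.08,0],[0.107,0.105,0],[0.107,0.105,0],[0.107,0.105,0],[0.107,0.105,0],[0.107,0.105,0],[0.107,0.105,0]],"twist":[-0.02,-0.04,-0.065,-0.09,-0.116,-0.116,-0.116,-0.116]}'; python3 -c "
from h import *
go([402,187,48])"
```

```text
t: 9.7
ee_pos: [400.5, 186.5, 127.8]
eef_rot: [-3.136, 0.014, -2.854]
wrist_force: [0.1, 0.6, -0.2]
grip_width: 22.1
dp [-0.0005  0.0005  0.0798] twist 0 at [400.5 186.5 127.8] [-3.136  0.014 -2.854] F [ 0.1  0.6 -0.2] w 22.1 t 9.7
```

```bash
python3 -m crank '{"grip":[0,0,0,0,0,0],"dp":[[0,0,0.04],[0,0,0.08],[0,0,0.08],[-0.02,0,0.08],[-0.035,0,0.08],[-0.035,0,0.08]],"twist":[0,0,0,0,0,0]}'; python3 -c "
from h import *
o0=observe()
a=read_camera('side')[200:300,255:355,::-1]; b=read_camera('top')[200:300,240:340,::-1]
o=observe();print(o0['ee_pos'],o['ee_pos'],o['eef_rot'],o['grip_width'],o['wrist_force'])
cv2.imwrite('pics/i1.png',np.hstack([cv2.resize(x,(400,400),interpolation=2) for x in (a,b)]))"
```

```text
t: 10.3
ee_pos: [437.5, 197.0, 50.2]
eef_rot: [-3.137, 0.016, -2.856]
wrist_force: [0.1, 0.2, -0.5]
grip_width: 22.2
[437.49583337 197.02412262  50.18502587] [435.44269922 196.30649269  49.32654218] [-3.13629226  0.01421867 -2.85563357] 22.297110927943734 [-0.03792756  0.14764598 -1.26946022]
```

View pics/i1.png

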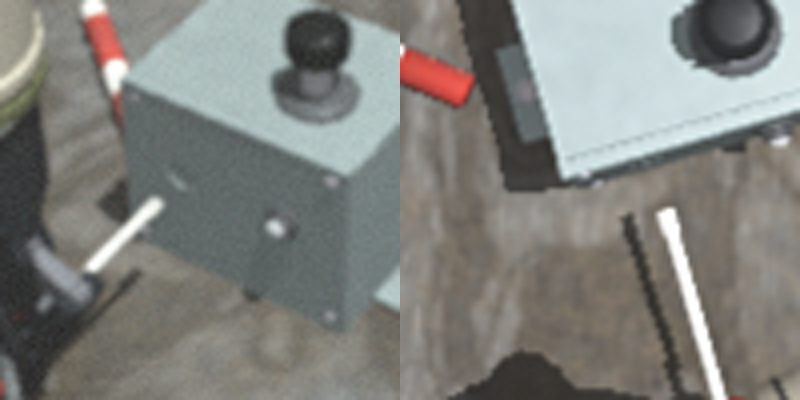

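The side crop shows the tip at (157,204), the opening's lit crescent from (165,172) to (187,190), and the lamp at (277,228). The top crop shows the tip at (267,211). Next I'll compare the tip with the opening.

```bash
python3 - <<'E'
from tri import *
tip,res=tri(np.array([157,204])/4+[255,200],np.array([267,211])/4+[240,200]);print("tip",tip,res)
# shaft far point: side (90,268), top (313,375)
b,res=tri(np.array([90,268])/4+[255,200],np.array([313,370])/4+[240,200]);print("b",b,res,"yaw",np.arctan2(*(tip-b)[1::-1]),"slope",(tip-b)[2]/np.linalg.norm(tip-b))
a=np.linspace(0,2*np.pi,9)[:-1]
for p in([643.9,231.9,.314],[643.4,233.2,.305],[643.8,230.2,.32]):
    c=R.from_euler("z",p[2]);f=lambda q:c.apply(q)+[p[0],p[1],0]
    print("ap side crop",((proj("side",f([-55,32,65]))-[255,200])*4).round(0),"ring",((proj("side",f(np.c_[-55+0*a,32+8*np.cos(a),65+8*np.sin(a)]))-[255,200])*4).round(0).tolist(),"lamp",((proj("side",f([-66,-32,65]))-[255,200])*4).round())
    print("tip in aperture frame",c.inv().apply(tip-f([-55,32,65])),c.inv().apply(b-f([-55,32,65])))
o=observe();r=R.from_euler("xyz",o["eef_rot"]);print("tip tool",r.inv().apply(tip-o["ee_pos"]))
E
```

```text
tip [558.87093804 236.31449278  61.77476285] [ 0. -0. -0.  0.]
b [490.09215636 208.36569053  79.83328036] [-3.8  0.3  2.  -3.1] yaw 0.3859752927519035 slope -0.23635170401349287
ap side crop [[182. 172.]] ring [[169.0, 166.0], [172.0, 160.0], [181.0, 160.0], [190.0, 168.0], [194.0, 177.0], [191.0, 183.0], [182.0, 183.0], [174.0, 176.0]] lamp [[271. 229.]]
tip in aperture frame [-24.50814258  -1.53880522  -3.22523715] [-98.55645659  -6.87767673  14.83328036]
ap side crop [[179. 170.]] ring [[167.0, 165.0], [170.0, 158.0], [178.0, 159.0], [187.0, 166.0], [191.0, 176.0], [188.0, 182.0], [180.0, 181.0], [171.0, 174.0]] lamp [[268. 228.]]
tip in aperture frame [-24.69252723  -3.64575014  -3.22523715] [-98.6897931   -9.65083125  14.83328036]
ap side crop [[184. 174.]] ring [[171.0, 168.0], [174.0, 162.0], [183.0, 163.0], [192.0, 170.0], [196.0, 179.0], [193.0, 185.0], [184.0, 185.0], [176.0, 178.0]] lamp [[274. 231.]]
tip in aperture frame [-23.69425867   0.51993602  -3.22523715] [-97.77327285  -4.37455216  14.83328036]
tip tool [-129.86525621    3.51073241  -10.62160028]
```

```bash
python3 - <<'E'
from h import *
o=observe();c=R.from_euler("z",.314)
for d in([10,1.5,1.5],[20,1.5,1.5],[30,1.5,1.5]): go(o["ee_pos"]+c.apply(d))
E
```

```text
dp [-0.01    0.0018 -0.0014] twist 0 at [435.4 196.3  49.3] [-3.136  0.014 -2.856] F [-0.   0.1 -1.3] w 22.3 t 10.4
dp [-0.02    0.0021 -0.0012] twist 0 at [435.4 196.3  49.3] [-3.136  0.014 -2.856] F [-0.   0.1 -1.3] w 22.3 t 10.4
dp [-0.03    0.0023 -0.0011] twist 0 at [435.4 196.3  49.3] [-3.136  0.014 -2.856] F [-0.   0.1 -1.3] w 22.3 t 10.4
```

```bash
python3 -m crank '{"grip":[0,0,0,0,0,0],"dp":[[-0.01,0.0018,-0.001],[-0.016,0.002,-0.001],[-0.021,0.002,-0.001],[-0.026,0.0023,-0.001],[-0.03,0.0023,-0.001],[-0.031,0.0023,-0.001]],"twist":[0,0,0,0,0,0]}'; python3 - <<'E'
from h import *
o=observe();c=R.from_euler("z",.314)
print("moved",c.inv().apply(o["ee_pos"]-[435.4,196.3,49.3]),"Fbox",c.inv().apply(o["wrist_force"]),o["ft_torque"])
for d in([10,0,0],[20,0,0]): go(o["ee_pos"]+c.apply(d))
E
```

```text
t: 11.0
ee_pos: [464.9, 207.3, 50.7]
eef_rot: [-3.136, 0.014, -2.856]
wrist_force: [-0.4, 0.8, -1.6]
grip_width: 22.6
moved [31.43174574  1.39553971  1.3753604 ] Fbox [-0.10869408  0.913874   -1.57077489] [-0.03902539  0.04215197 -0.01182564]
dp [-0.01    0.0003  0.0001] twist 0 at [464.9 207.3  50.7] [-3.136  0.014 -2.856] F [-0.4  0.8 -1.6] w 22.6 t 11.0
dp [-0.02    0.0006  0.0003] twist 0 at [464.9 207.3  50.7] [-3.136  0.014 -2.856] F [-0.4  0.8 -1.6] w 22.6 t 11.0
```

There is no contact at an expected depth of +7 mm, so the tip is through. I'll continue in small steps.

```bash
python3 -m crank '{"grip":[0,0,0,0,0],"dp":[[-0.005,0.0001,0],[-0.01,0.0003,0],[-0.013,0.0004,0],[-0.015,0.0005,0],[-0.015,0.0005,0]],"twist":[0,0,0,0,0]}'; python3 - <<'E'
from h import *
o=observe();c=R.from_euler("z",.314)
print("moved",c.inv().apply(o["ee_pos"]-[435.4,196.3,49.3]),"Fbox",c.inv().apply(o["wrist_force"]),o["ft_torque"])
E
```

```text
t: 11.5
ee_pos: [479.3, 212.1, 50.8]
eef_rot: [-3.136, 0.014, -2.856]
wrist_force: [0.4, -0.7, -0.4]
grip_width: 22.4
moved [46.64346287  1.43554642  1.54080919] Fbox [ 0.14507119 -0.82352732 -0.3562987 ] [-0.02444533  0.0178415   0.03027974]
```

```bash
f(){ python3 - <<'E'
from h import *
o=observe();c=R.from_euler("z",.314)
print("moved",c.inv().apply(o["ee_pos"]-[435.4,196.3,49.3]).round(1),"Fbox",c.inv().apply(o["wrist_force"]).round(1),o["ft_torque"].round(2),o["grip_width"])
E
}; python3 -m crank '{"grip":[0,0,0],"dp":[[-0.002,0,0],[-0.004,0.0001,0],[-0.004,0.0001,0]],"twist":[0,0,0]}' >/dev/null; f; python3 -m crank '{"grip":[0,0,0],"dp":[[-0.002,0,0],[-0.004,0.0001,0],[-0.004,0.0001,0]],"twist":[0,0,0]}' >/dev/null; f
```

```text
moved [50.9  1.5  1.7] Fbox [ 0.7 -0.3 -1.1] [-0.    0.01 -0.03] 22.55037158716291
moved [55.2  1.4  1.8] Fbox [-0.5 -0.5 -0.6] [-0.03 -0.02  0.01] 22.371879149928887
```

```bash
f(){ python3 - <<'E'
from h import *
o=observe();c=R.from_euler("z",.314)
print("moved",c.inv().apply(o["ee_pos"]-[435.4,196.3,49.3]).round(1),"Fbox",c.inv().apply(o["wrist_force"]).round(1),o["ft_torque"].round(2),o["grip_width"])
a=read_camera('side')[200:300,255:355,::-1]; b=read_camera('top')[200:300,240:340,::-1]
cv2.imwrite('pics/i2.png',np.hstack([cv2.resize(x,(400,400),interpolation=2) for x in (a,b)]))
tip=o["ee_pos"]+R.from_euler("xyz",o["eef_rot"]).apply([-129.9,3.5,-12.6])
print("tip est in ap",c.inv().apply(tip-c.apply([-55,32,65])-[643.9,231.9,0]))
E
}; python3 -m crank '{"grip":[0,0,0],"dp":[[-0.002,0,0],[-0.002,0,0],[-0.002,0,0]],"twist":[0,0,0]}' >/dev/null; f
```

```text
moved [57.2  1.4  1.8] Fbox [-0.7  0.2 -1.3] [-0.    0.06  0.01] 22.245669228605358
tip est in ap [32.65213569 -0.1530871   0.56048796]
```

View pics/i2.png

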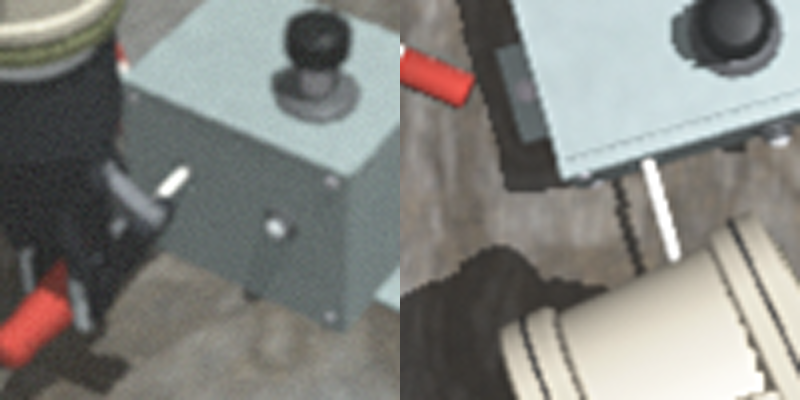

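The shaft goes cleanly through the opening at side (187,170), but there is no force yet. My depth estimate must be off, so I'll creep on while watching the force, and check the handle's position from its red pixels.

```bash
cat > f.py <<'E'
from h import *
F=[];o=observe()
for i in range(3): F.append(observe()["wrist_force"]);im=read_camera('side')
o2=observe();c=R.from_euler("z",.314)
print("moved",c.inv().apply(o2["ee_pos"]-[435.4,196.3,49.3]).round(1),"Fbox",c.inv().apply(np.array(F)).round(1).tolist(),"tau",o2["ft_torque"].round(2),"w",o2["grip_width"])
m=(im[:,:,0]>130)&(im[:,:,1]<80)&(im[:,:,2]<90)
m[:, :200]=0;m[:240]=0;m[:,330:]=0;v,u=np.nonzero(m);q=c.apply([1,0,0])
r=R.from_euler("xyz",o2["eef_rot"]);a=r.apply([-1,.02,-.02])
tip=o2["ee_pos"]+r.apply([-129.9,3.5,-12.6])
print("red",u.min(),u.max(),v.min(),v.max(),"butt pred",proj("side",[tip-181*a,tip-95*a,tip-84*a]).round(0).tolist())
E
python3 -m crank '{"grip":[0,0,0],"dp":[[-0.003,0,0],[-0.003,0,0],[-0.003,0,0]],"twist":[0,0,0]}' >/dev/null; python3 f.py;python3 -m crank '{"grip":[0,0,0],"dp":[[-0.003,0,0],[-0.003,0,0],[-0.003,0,0]],"twist":[0,0,0]}' >/dev/null; python3 f.py
```

```text
moved [59.8  1.3  1.6] Fbox [[-2.0, 0.4, -1.5], [-2.1, 0.4, -0.5], [-2.4, 0.5, -0.3]] tau [-0.17  0.64  0.03] w 22.220512539710718
red 254 273 272 289 butt pred [[256.0, 288.0], [283.0, 261.0], [287.0, 257.0]]
moved [62.6  1.2  1.6] Fbox [[-4.5, 0.9, -0.5], [-3.1, 0.2, -1.3], [-4.0, -0.1, -1.5]] tau [-0.21  0.81  0.05] w 22.407122409782986
red 255 274 271 288 butt pred [[257.0, 287.0], [284.0, 260.0], [287.0, 256.0]]
```

The button contact starts at about 59 mm of travel: -2 N, rising to -4 N. I'll press to the end stop.

```bash
python3 -m crank '{"grip":[0,0,0],"dp":[[-0.002,0,0],[-0.004,0,0],[-0.004,0,0]],"twist":[0,0,0]}' >/dev/null; python3 f.py;python3 -m crank '{"grip":[0,0,0],"dp":[[-0.003,0,0],[-0.003,0,0],[-0.003,0,0]],"twist":[0,0,0]}' >/dev/null; python3 f.py
```

```text
moved [64.4  1.1  0.6] Fbox [[-12.4, 1.0, -0.2], [-12.1, 0.9, 0.0], [-13.0, 0.5, -0.5]] tau [-0.62  2.28  0.04] w 22.29149897717856
red 256 274 271 288 butt pred [[258.0, 287.0], [285.0, 260.0], [288.0, 256.0]]
moved [64.5  1.  -0.6] Fbox [[-14.3, 0.7, 0.6], [-15.1, 0.1, 1.6], [-16.5, 0.9, 1.2]] tau [-0.74  2.73  0.01] w 22.900301873383047
red 256 275 270 289 butt pred [[258.0, 287.0], [285.0, 260.0], [288.0, 257.0]]
```

It is at the end stop: travel stalls at 64.5 mm with about 15 N. I'll hold the push and check stability.

```bash
python3 -m crank '{"grip":[0,0,0,0,0,0,0,0],"dp":[[-0.003,0,-0.0005],[-0.003,0,-0.0005],[-0.003,0,-0.0005],[-0.003,0,-0.0005],[-0.003,0,-0.0005],[-0.003,0,-0.0005],[-0.003,0,-0.0005],[-0.003,0,-0.0005]],"twist":[0,0,0,0,0,0,0,0]}'; python3 f.py; python3 f.py; python3 f.py; python3 -c "
from h import *
im=read_camera('side')[185:235,300:370].astype(int).sum(2)<130
v,u=np.nonzero(im);print('dark knob px',u.min()+300,u.max()+300,v.min()+185,v.max()+185)
a=cv2.imread('pics/side0.png')[185:235,300:370].astype(int).sum(2)<130
v,u=np.nonzero(a);print('at start',u.min()+300,u.max()+300,v.min()+185,v.max()+185);print(observe()['t'],abs(observe()['joint_vel']).max())"
```

```text
t: 15.1
ee_pos: [496.4, 217.1, 48.1]
eef_rot: [-3.134, -0.004, -2.855]
wrist_force: [-15.8, -4.7, 3.0]
grip_width: 22.2
moved [64.5  1.  -1.3] Fbox [[-16.5, 0.4, 3.0], [-15.1, -0.0, 2.0], [-15.8, 0.9, 1.9]] tau [-0.78  2.75 -0.02] w 22.356616552171953
red 256 274 270 289 butt pred [[258.0, 287.0], [285.0, 260.0], [288.0, 257.0]]
moved [64.5  1.  -1.3] Fbox [[-16.3, 1.1, 1.4], [-15.8, -0.0, 2.7], [-15.6, 0.7, 2.5]] tau [-0.74  2.79  0.09] w 22.52869378056977
red 256 274 270 289 butt pred [[258.0, 287.0], [285.0, 260.0], [288.0, 257.0]]
moved [64.4  1.  -1.3] Fbox [[-15.6, 0.6, 3.0], [-16.0, -0.5, 2.3], [-16.6, 1.3, 2.6]] tau [-0.74  2.77  0.05] w 22.243629653416722
red 256 275 270 289 butt pred [[258.0, 287.0], [285.0, 260.0], [288.0, 257.0]]
dark knob px 328 334 212 215
at start 328 340 217 220
15.6 0.0014427598161659728
```

```bash
python3 -c "
from rig import *
print(close_job())"
```

```text
the job is handed in; nothing more can be done
None
```

I pulled the stop knob up to its stop and left it out. I then picked up the screwdriver and pushed its blade through the opening. I handed the job in at about 15.6 s with the reset button held down. No verdict came back, so this rests on my own checks.

**Knob:** It rose about 15 mm, then stopped moving while the pull went from 20 to 30 N. The picture after release showed the stem exposed, as did the later picture taken with the blade in the opening. A last check on the dark pixels also put the head higher than at the start.

**Screwdriver grip:** My first grip was too high on the handle, so I opened up, went lower and gripped again. The width then held steady at about 22 mm under 100 N.

**Button:** Force began at about 2 N, rose to about 4 N, then the travel stalled and it went to about 15 N, which matches a button at its end stop. In the final checks the push was steady at about 16 N, the tool stayed within 0.1 mm and the arm was still.

**Disagreements:**
- The camera estimate put the button about 10 mm nearer than it was, so I went by force for the depth.
- Finger opening read about 4–6 mm under the true sizes.
- The tool sank about 3 mm and tilted slightly while pressing.

I didn't measure the chisel, marker or nut again at the end. The arm never worked close to them.

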